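Ready a tea sample tray and present it to the judge

ROBOT

A 6-joint arm with a two-finger parallel gripper is mounted at the origin on the work surface. World frame = base frame: x ahead of the robot, y to its left, z up, the work surface at z = 0. Lengths are in mm, angles in rad, forces in N, time in s.
With the tool pointing down it reaches from about 275 to 1000 mm from the base axis. Payload 8.4 kg.
Tool frame: the origin (TCP) lies on the centre line of the jaws, within the pads' length; the fingertips stand 25 mm ahead of it and the grasp point (between the pads) lies 6 mm ahead of it; z points along the fingers, y is the line along which they close (so a half turn about z gives the same grasp; the last joint's range is limited). The gripper opens to 85 mm and grips with 20 to 120 N. Pads are 22 mm wide; open, the fingers measure 114 mm over their backs; the gripper's body (76 mm by 85 mm) begins 54 mm behind the grasp point. The pads swing forward as they close: fully open they stand 13 mm farther back than shut.
Start: joints at [-1.303, 0.353, 1.633, -0, 1.155, -0.002], TCP at [166.585, -602.393, 256.281] pointing down, gripper open.
Joint ranges: [-2.63, 2.63], [-0.92, 2.1], [0.06, 2.66], [-1.3, 4.44], [0, 2.69], [-3.02, 3.02]. Speed limits (rad/s): [2.22, 2.22, 2.79, 3.14, 3.14, 3.14].

INTERFACE

Orientations are given as [roll, pitch, yaw] about the fixed x, y, z axes, in that order (R = Rz(yaw) Ry(pitch) Rx(roll)).
In Python, from rig import r gives the robot as it stands.
- The arm moves only by the shell command python3 -m jog 'ROWS' [FORCE]. ROWS is JSON, a list of rows, each a list of 3 entries, a list of its own where there are three numbers: the turn, a rotation vector about the tool's x, y, z in rad, then the shift along the tool's x, y, z in m, then the opening, from -1 (shut) to 1 (fully open). In form: [[[rx, ry, rz], [x, y, z], gripper], ...]. A call has 1 to 12 rows; each row shifts and turns the commanded pose from where the row before left it, along the tool's axes as they then stand; what a row does not reach is not made up. A row lasts 1/10 s, in which the tool goes at most 50 mm and 8.59 degrees, less where a joint would pass 70% of its speed; a pose out of reach is approached as far as the arm can. A call with a gripper value outside its range is refused whole. The fingers move at their own pace and stop on an object; FORCE is the grip in N (left out, the last holds). Time passes only in rows, so rows that do not move let the fingers close. It gives the time, the measured TCP pose, the force, the opening and the grip force at its end, in the units of the state.
- r.sense(): the state, without advancing time (a new reading comes with each control period).
- r.grab_frame(name): name is "side" or "top"; returns the picture (420x560x3 uint8, red, green, blue); there is no depth.
- r.camera_params(name): a dict with "fx", "fy", "cx", "cy" (pixels), "k1" (the pictures are not rectified: a ray, as slopes to the right and down, at radius r is drawn at 1 + k1 r^2 times it, then the intrinsics apply), "rvec" (rotation vector, rad) and "tvec" (3), from world to camera coordinates, as OpenCV has them. Camera axes: x right, y down, z forward; pixel columns grow to the right and rows downward; lengths in mm; the calibration is good to about 2 mm. A picture is of the moment at which its call begins. camera_params takes no time and is no camera call.
- r.sign_off(): hands the job in; it is judged then, once.
The state is a dict: "clock": time; "qpos": joint angles; "qvel": joint speeds; "joint_efforts": joint torques, N m; "eef_pos": TCP position; "tcp_rot": TCP orientation; "contact_force": force on the tool from outside, world axes, zero at the start; "wrist_torque": the same for the moment, N m; "opening": opening from 0.0 (shut) to 1.0 (fully open); "grasp_force": force on a finger pad.
Only numpy, scipy, OpenCV 4.12 (cv2) and the standard library are available. Lean on these libraries where they do the work, as an engineer would, in place of code of your own. Each camera call takes 0.05 s, during which the arm holds its last target. There are 200 camera calls.

TASK

Take the tea needle out of its wooden block and push it down into the blue tube on the sample tray until its red handle sits on the tube's rim, and only then let go of it. Then lift the tray by its handle, carry it, always level, so that the tea ball never rolls out of its pocket, and finish while still holding it: level and still, centred over the round cork mat and about 12 cm above it. Leave the mugs, bowls, lidded cup, lid and spoon where they are.

Things in the scene. Friction and masses are not known exactly. Their poses are not given: they have to be found in the camera images.
- tray: sample tray: white board 110 mm (x) by 190 mm (y), 8 mm thick, dark edging 5 mm higher; loose, about 350 g, balanced within 15 mm of its middle. Origin: centre of the underside, z up; starts with yaw within 0.7. Over its middle an upright handle panel, 12 mm thick (x), 56 mm long (y), top edge 90 mm above the underside. Ball pocket at the -y end, blue tube at the +y end
- tray_grip (a point): point inside the tray's handle, on the tray's middle, 70 mm above the underside (20 mm below the handle's top edge): where to grip it, fingers closing along the tray's x
- tray_pocket (a point): the ball pocket: a round yellow floor 44 mm across, ringed by a dark lip only 3 mm high and 4 mm thick; centre 62 mm from the tray's middle towards -y. This point is the tea ball's centre when it rests in the middle of the pocket (14 mm above the pocket floor)
- tube_mouth (a point): centre of the open mouth of the blue upright tube fixed on the tray, 66 mm from the tray's middle towards +y; the mouth is 68 mm above the tray's underside; tube 22 mm outside diameter, bore 9 mm, 55 mm deep, flat rim
- tea_ball_center (a point): centre of the dark brown pressed-tea ball, 28 mm diameter, 12 g, lying loose in the pocket; it can roll about in it
- needle: tea needle: steel rod 6 mm in diameter, 52 mm long, tapering to a point over its last 12 mm, then a round red handle 14 mm in diameter, 60 mm long; about 30 g. Origin at the point, z along the rod to the handle. At the start it stands upright in the needle block, its shoulder on the block's top
- needle_shoulder (a point): the needle's shoulder, on its axis 52 mm above the point: the flat underside of the red handle, which stops it on the rim of a hole
- needle_grip (a point): point on the needle's axis, inside the red handle 90 mm above the point (22 mm below the handle's top): where to grip it
- needle_block: a fixed dark wooden block, 60 x 60 mm, 62 mm tall, with a hole 9 mm wide and 57 mm deep in the middle of its top, in which the needle stands at the start; origin at the centre of its underside
- mat: the judge's place: a fixed round cork mat with a red circle on it, 140 mm in diameter, 4 mm thick, on the table; origin at the centre of its underside. It lies on one side of the tray and the needle block on the other; which is which varies
- mug_a: a white china tasting mug, 66 mm across the rim and 65 mm tall, a small handle on one side; origin at the centre of its underside
- mug_b: a second white tasting mug like mug_a
- bowl_a: a white china tasting bowl, 94 mm across and 52 mm tall; origin at the centre of its underside
- bowl_b: a second white tasting bowl like bowl_a
- lidded_cup: a white lidded tasting cup, 76 mm across and 99 mm tall with its knob; origin at the centre of its underside
- lid: a spare white china lid, 68 mm across and 25 mm tall with its knob, lying on the table; origin at the centre of its underside
- spoon: a tasting spoon 150 mm long lying on the table, along its own x; origin at the middle of its underside
Not all that is in view belongs to the job. Of the things shaped like the mat, the cork one is meant.

How it is judged (in metres and radians):
On the way, in this order (a step that is already met when the one before it is completed fails the run):
1. the needle is pushed down into the tray's tube, its shoulder within 6 mm of the rim, while the fingers still hold it (z of needle_shoulder in the frame of tube_mouth below 0.006 m and distance between needle_shoulder and tube_mouth below 0.01 m and contact force between the fingers and needle above 0.5 N and height (world z) of tray below 0.008 m).
2. the needle is let go, home in the tube, the tray still on the table (distance between needle_shoulder and tube_mouth below 0.006 m and angle between the z axis of needle and the z axis of tray, either way round below 0.15 rad and contact force between the fingers and needle below 0.1 N and height (world z) of tray below 0.008 m), for 0.1 s.
3. the tray is lifted clear of the table by the gripper (height (world z) of tray above 0.04 m and contact force between the fingers and tray above 1 N), for 0.2 s.
At the end, for the whole second after the job is handed in: Gripper holds the tray still, level to 0.1 rad, within 35 mm of the mat's centre seen from above, its underside 80 to 180 mm above the table; the tea ball is in its pocket (within 18 mm of its point), the needle home (shoulder within 6 mm of the mouth, within 0.15 rad of straight) (distance between needle_shoulder and tube_mouth below 0.006 m and angle between the z axis of needle and the z axis of tray, either way round below 0.15 rad and distance between tea_ball_center and tray_pocket below 0.018 m and angle between tray's own z axis and vertical below 0.1 rad and horizontal distance between tray and mat below 0.035 m and height (world z) of tray between 0.08 and 0.18 m and contact force between the fingers and tray above 1 N and linear speed of tray below 0.03 m/s and angular speed of tray below 0.2 rad/s); the arm keeps its last pose, push and grip.
It fails at once if the tea ball leaves its pocket (distance between tea_ball_center and tray_pocket above 0.022 m).
It fails at once if the tray is tipped by more than 0.35 rad (angle between tray's own z axis and vertical above 0.35 rad).
It fails at once if a mug, bowl, lidded cup, lid or spoon is moved by more than 25 mm (distance of any of mug_a, mug_b, bowl_a, bowl_b, lidded_cup, lid, spoon from where it was at the start of the episode above 0.025 m).
It also fails if it takes over 64 s, if anything falls off the work surface, if the arm or the gripper's body presses on something with over 40 N, if the wrist force passes 120 N, or if a joint passes its speed limit or range.

## Working session

There is one attempt and no reset: what is moved stays moved. The work goes in short steps, Python scripts to look and compute and a shell command to move; the robot and the scene stay as the last step left them, time stands still between calls to the robot, and variables do not carry over. Pictures are saved under pics/ and viewed, at most 10 in all, crops included, and the job is handed in when it is done.

```bash
ls; mkdir -p pics
python3 - <<'E'
from rig import r
import cv2
for n in("side","top"):
    cv2.imwrite(f"pics/{n}0.png",r.grab_frame(n)[:,:,::-1]); print(n,r.camera_params(n))
print(r.sense())
E
```

```text
pics
side {'fx': 384.57429262701106, 'fy': 384.57429262701106, 'cx': 274.0293693466285, 'cy': 208.46058676012365, 'k1': -0.05030898500518959, 'rvec': array([ 2.13274624, -0.08503235,  0.04408257]), 'tvec': array([-509.24630876,   98.62994864,  992.88256361])}
top {'fx': 496.04709529419455, 'fy': 496.04709529419455, 'cx': 273.96333756424974, 'cy': 210.31213855860898, 'k1': -0.17509832924418936, 'rvec': array([ 2.20115167, -2.2229102 ,  0.04480174]), 'tvec': array([   7.6464709 ,  520.183561  , 1364.62454653])}
{'clock': 0.1, 'qpos': array([-1.30336993e+00,  3.53557203e-01,  1.63404548e+00, -1.50894451e-05,
        1.15519491e+00, -2.42381148e-03]), 'qvel': array([ 0.00140547, -0.00192667, -0.00302515,  0.00024648, -0.00089833,
       -0.00075613]), 'joint_efforts': array([-1.23724596e-03, -6.06355548e+01, -3.42821288e+01, -1.08420313e-04,
        4.01290949e-03, -3.80711185e-05]), 'eef_pos': array([ 166.49642703, -602.01492382,  255.65639146]), 'tcp_rot': array([-3.14038769e+00,  1.08770133e-05,  2.69856314e-01]), 'contact_force': array([-0.13599621, -0.07737517,  0.01034402]), 'wrist_torque': array([ 0.04211716,  0.01552949, -0.01632893]), 'grasp_force': 0.0, 'opening': 1.0011787251138242}
```

View pics/top0.png

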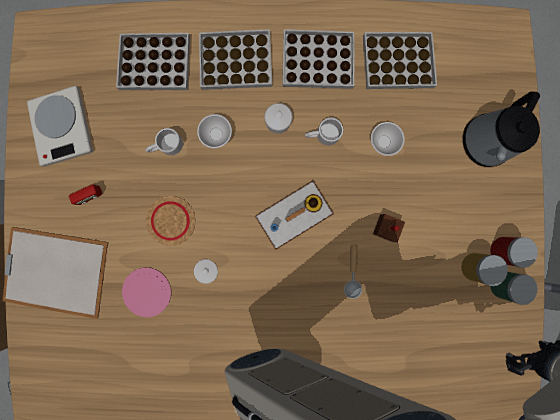

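View pics/side0.png

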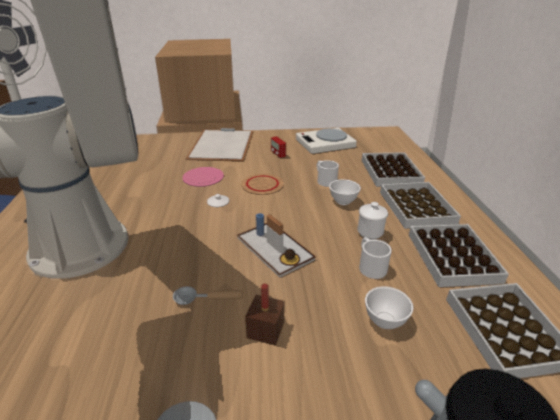

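Top view: the tray is at about (295,214) with the tube at (275,226) and the ball at (314,203). The needle block is at (389,228). Two things are shaped like the mat: a cork disc with a red circle at (171,220) and a pink disc at (147,292). The cork one fits the description. The side view shows the block at (265,318), the needle at (265,297), the tube at (260,224) and the cork mat at (262,184). I'll enlarge these areas to confirm.

Run:
```python
import cv2,numpy as np
t=cv2.imread('pics/top0.png');s=cv2.imread('pics/side0.png')
a=cv2.resize(t[170:260,245:415],None,fx=4.7,fy=4.7,interpolation=cv2.INTER_CUBIC)[:, :799]
cv2.imwrite('pics/c1.png',a)
b=cv2.resize(s[200:350,230:330],None,fx=4,fy=4,interpolation=cv2.INTER_CUBIC)
c=cv2.resize(t[185:255,135:205],(400,400),interpolation=cv2.INTER_CUBIC)
o=np.zeros((600,800,3),np.uint8);o[:,:400]=b;o[:400,400:]=c
cv2.imwrite('pics/c2.png',o)
```

```text
(no output)
```

View pics/c1.png

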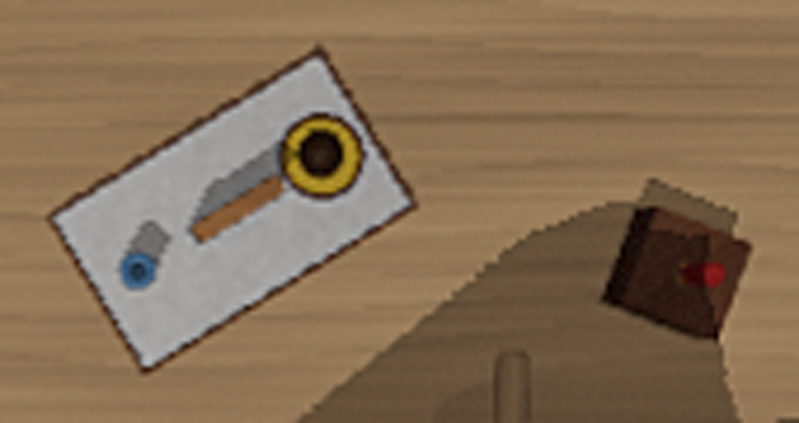

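View pics/c2.png

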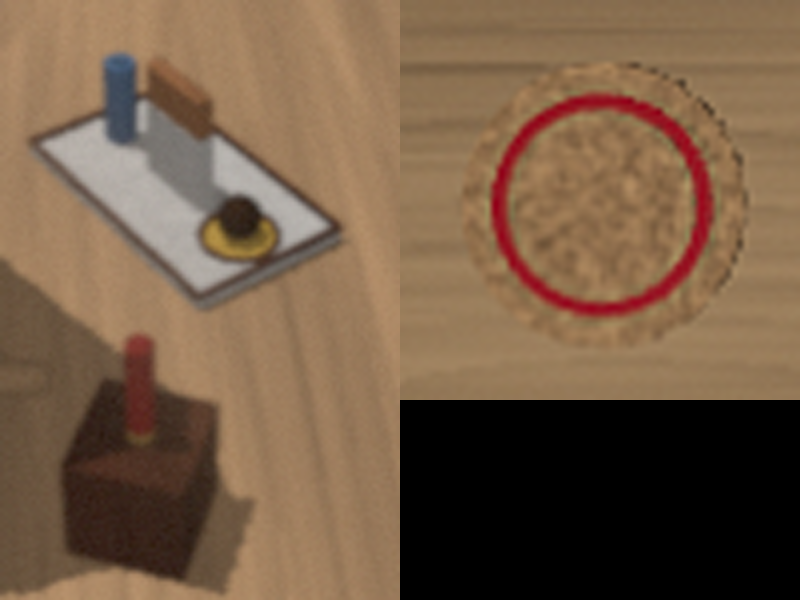

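Crops confirm the cork mat with the red circle, centred at about (170.7,220.9). Next I solve for the positions.

```bash
cat > h.py <<'E'
import numpy as np,cv2
from scipy.optimize import least_squares
from rig import r
P={n:r.camera_params(n) for n in("side","top")}
def proj(n,X):
    p=P[n];K=np.array([[p['fx'],0,p['cx']],[0,p['fy'],p['cy']],[0,0,1]])
    return cv2.projectPoints(np.atleast_2d(np.asarray(X,float)),p['rvec'],p['tvec'],K,np.array([p['k1'],0,0,0]))[0][:,0]
def solve(f,obs,x0):  # obs: (cam, local point, pixel); f(x,local)->world
    e=lambda x:np.concatenate([(proj(n,f(x,l))[0]-uv) for n,l,uv in obs])
    s=least_squares(e,x0); return s.x,e(s.x).reshape(-1,2).round(1).tolist()
def pose(x,l):
    c,s=np.cos(x[2]),np.sin(x[2]);return [x[0]+c*l[0]-s*l[1],x[1]+s*l[0]+c*l[1],l[2]]
def pt(x,l): return [x[0],x[1],l]
E
python3 - <<'E'
from h import *
T=lambda u,v:np.array([245+(u+.5)/4.7-.5,170+(v+.5)/4.7-.5])
S=lambda u,v:np.array([230+(u+.5)/4-.5,200+(v+.5)/4-.5])
tr=[('top',(55,-95,13),T(320,45)),('top',(-55,-95,13),T(415,205)),('top',(-55,95,13),T(147,372)),('top',(55,95,13),T(50,216)),('top',(0,66,68),T(138,270)),
('side',(-55,95,13),S(32,140)),('side',(55,-95,13),S(340,228)),('side',(-55,-95,13),S(205,297)),('side',(0,66,68),S(120,62))]
x,e=solve(pose,tr,[600,0,.5]);print('tray',x,e)
for l in((0,66,68),(0,0,70),(0,-62,0)):print(l,pose(x,l))
print('tray top only',solve(pose,tr[:5],[600,0,.5])[0])
print('tube',solve(pt,[('top',68,T(138,270)),('side',68,S(120,62))],[600,0]))
nd=[('top',122,T(713,273)),('side',122,S(138,340)),('side',62,S(140,437))]
print('needle',solve(pt,nd,[600,-200]),solve(pt,nd[:1],[600,-200])[0],solve(pt,nd[1:],[600,-200])[0])
print('mat',solve(pt,[('top',4,np.array([135+204.5/5.714-.5,185+205.5/5.714-.5]))],[600,200]))
for n,z,uv in[('ball',0,(314,203)),('spoonhandle',0,(353,247)),('spoonbowl',0,(352,290)),('lidcup',90,(278,117)),('mugb',65,(330,130)),('bowlb',50,(388,138)),('lid',20,(206,271)),('bowla',50,(215,130)),('muga',65,(168,141))]:
    print(n,solve(pt,[('top',z,np.array(uv))],[600,0])[0].round())
E
```

```text
tray [509.01633329 -52.60668827   0.54785324] [[-0.1, -0.1], [0.7, -0.4], [-0.5, 0.6], [-1.0, -0.1], [-0.0, -0.2], [-0.8, 0.3], [1.4, -0.1], [-1.0, 0.6], [0.2, 0.5]]
(0, 66, 68) [np.float64(474.6398465574602), np.float64(3.733858054591728), 68]
(0, 0, 70) [np.float64(509.0163332887474), np.float64(-52.606688268759086), 70]
(0, -62, 0) [np.float64(541.3093965817746), np.float64(-105.53265602705832), 0]
tray top only [508.89549412 -53.18220834   0.54677587]
tube (array([474.15149955,   4.23444535]), [[-0.2, 0.0], [0.0, 0.4]])
needle (array([ 468.76229456, -309.3105971 ]), [[-0.3, 0.2], [0.1, 0.7], [0.1, -0.4]]) [ 469.17861802 -309.98561288] [ 468.65830165 -308.99294074]
mat (array([494.82631741, 291.76409169]), [[-0.0, -0.0]])
ball [ 540. -109.]
spoonhandle [ 416. -218.]
spoonbowl [ 295. -214.]
lidcup [763. -10.]
mugb [ 733. -149.]
bowlb [ 714. -311.]
lid [355. 191.]
bowla [738. 161.]
muga [708. 286.]
```

```bash
cat >> h.py <<'E'
from scipy.spatial.transform import Rotation as Ro
def togo(pos,yaw=2.119):
    s=r.sense();R=Ro.from_euler('xyz',s['tcp_rot']);G=Ro.from_euler('xyz',[np.pi,0,yaw])
    print('t',round(s['clock'],2),'pos',s['eef_pos'].round(1),'rot',s['tcp_rot'].round(4),'op',round(s['opening'],3),'gf',round(s['grasp_force'],1),'F',s['contact_force'].round(1))
    print('turn',(R.inv()*G).as_rotvec().round(4),'shift m (in goal axes)',(G.inv().apply(np.array(pos)-s['eef_pos'])/1000).round(4))
E
python3 -m jog '[[[0,0,-0.14],[0,0,0],1],[[0,0,-0.14],[0,0,0],1],[[0,0,-0.14],[0,0,0],1],[[0,0,-0.14],[0,0,0],1],[[0,0,-0.14],[0,0,0],1],[[0,0,-0.14],[0,0,0],1],[[0,0,-0.14],[0,0,0],1],[[0,0,-0.14],[0,0,0],1],[[0,0,-0.14],[0,0,0],1],[[0,0,-0.14],[0,0,0],1],[[0,0,-0.14],[0,0,0],1],[[0,0,-0.14],[0,0,0],1]]'
python3 -c "
from h import *
togo([469,-309.5,200])"
```

```text
clock: 1.3
eef_pos: [166.5, -602.1, 255.8]
tcp_rot: [3.141, -0.001, 1.956]
contact_force: [0.7, 0.6, -0.2]
opening: 1.0
grasp_force: 0.0
t 1.3 pos [ 166.5 -602.1  255.8] rot [ 3.1415e+00 -8.0000e-04  1.9556e+00] op 1.0 gf 0.0 F [ 0.7  0.6 -0.2]
turn [ 0.0002 -0.0008 -0.1634] shift m (in goal axes) [0.0921 0.4106 0.0558]
```

```bash
python3 -m jog '[[[0,0,-0.085],[0,0,0],1],[[0,0,-0.084],[0,0,0],1],[[0,0,0],[0.009,0.04,0],1],[[0,0,0],[0.009,0.04,0],1],[[0,0,0],[0.009,0.04,0],1],[[0,0,0],[0.009,0.04,0],1],[[0,0,0],[0.009,0.04,0],1],[[0,0,0],[0.009,0.04,0],1],[[0,0,0],[0.009,0.04,0.01],1],[[0,0,0],[0.009,0.04,0.01],1],[[0,0,0],[0.01,0.04,0.01],1],[[0,0,0],[0.01,0.04,0.01],1]]'
python3 -m jog '[[[0,0,0],[0,0.0106,0.015],1],[[0,0,0],[0,0,0],1],[[0,0,0],[0,0,0],1],[[0,0,0],[0,0,0],1]]'
python3 -c "
from h import *
togo([469,-309.5,106])"
```

```text
clock: 2.5
eef_pos: [460.9, -314.0, 215.7]
tcp_rot: [-3.141, -0.0, 2.119]
contact_force: [0.5, -0.1, -0.3]
opening: 1.003
grasp_force: 0.0
clock: 2.9
eef_pos: [468.4, -311.1, 201.7]
tcp_rot: [-3.141, 0.0, 2.118]
contact_force: [0.4, -0.1, -0.1]
opening: 0.995
grasp_force: 0.0
t 2.9 pos [ 468.4 -311.1  201.7] rot [-3.1414e+00  3.0000e-04  2.1176e+00] op 0.995 gf 0.0 F [ 0.4 -0.1 -0.1]
turn [-0.0002  0.0003 -0.0014] shift m (in goal axes) [0.001  0.0013 0.0957]
```

```bash
python3 -m jog '[[[0,0,0],[0.001,0.0013,0.025],1],[[0,0,0],[0,0,0.025],1],[[0,0,0],[0,0,0.025],1],[[0,0,0],[0,0,0.0207],1],[[0,0,0],[0,0,0],1],[[0,0,0],[0,0,0],1]]'
python3 -m jog '[[[0,0,0],[0,0,0],-1],[[0,0,0],[0,0,0],-1],[[0,0,0],[0,0,0],-1],[[0,0,0],[0,0,0],-1],[[0,0,0],[0,0,0],-1],[[0,0,0],[0,0,0],-1],[[0,0,0],[0,0,0],-1],[[0,0,0],[0,0,0],-1],[[0,0,0],[0,0,0],-1],[[0,0,0],[0,0,0],-1],[[0,0,0],[0,0,0],-1],[[0,0,0],[0,0,0],-1]]' 40
python3 -c "
from h import *
togo([469,-309.5,200])"
```

```text
clock: 3.5
eef_pos: [469.4, -309.4, 106.3]
tcp_rot: [3.142, 0.0, 2.117]
contact_force: [0.2, -0.4, 1.1]
opening: 1.003
grasp_force: 0.0
clock: 4.7
eef_pos: [470.0, -308.4, 105.9]
tcp_rot: [3.141, 0.0, 2.119]
contact_force: [-0.7, 1.0, 5.6]
opening: 0.147
grasp_force: 39.0
t 4.7 pos [ 470.  -308.4  105.9] rot [3.1413e+00 4.0000e-04 2.1188e+00] op 0.147 gf 39.0 F [-0.7  1.   5.6]
turn [ 0.0003  0.0004 -0.0002] shift m (in goal axes) [-0.0004 -0.0014 -0.0941]
```

```bash
python3 -m jog '[[[0,0,0],[0,0,-0.01],-1],[[0,0,0],[0,0,-0.02],-1],[[0,0,0],[0,0,-0.02],-1],[[0,0,0],[0,0,-0.02],-1],[[0,0,0],[0,0,-0.02],-1],[[0,0,0],[0,0,-0.02],-1],[[0,0,0],[0,0,0],-1],[[0,0,0],[0,0,0],-1]]'
python3 -c "
from h import *
togo([474.5,4,215])"
```

```text
clock: 5.5
eef_pos: [469.7, -308.4, 215.8]
tcp_rot: [3.141, 0.001, 2.119]
contact_force: [-0.8, 0.3, -0.9]
opening: 0.15
grasp_force: 38.9
t 5.5 pos [ 469.7 -308.4  215.8] rot [3.1414e+00 6.0000e-04 2.1188e+00] op 0.15 gf 38.9 F [-0.8  0.3 -0.9]
turn [ 0.0002  0.0006 -0.0002] shift m (in goal axes) [0.2641 0.1669 0.0008]
```

```bash
python3 -m jog '[[[0,0,0],[0.026,0.0165,0],-1],[[0,0,0],[0.026,0.0165,0],-1],[[0,0,0],[0.026,0.0165,0],-1],[[0,0,0],[0.026,0.0165,0],-1],[[0,0,0],[0.026,0.0165,0],-1],[[0,0,0],[0.026,0.0165,0],-1],[[0,0,0],[0.026,0.0165,0],-1],[[0,0,0],[0.026,0.0165,0],-1],[[0,0,0],[0.026,0.0165,0],-1],[[0,0,0],[0.026,0.0165,0],-1],[[0,0,0],[0.0041,0.0019,0],-1],[[0,0,0],[0,0,0],-1]]'
python3 -m jog '[[[0,0,0],[0,0,0.01],-1],[[0,0,0],[0,0,0],-1],[[0,0,0],[0,0,0],-1],[[0,0,0],[0,0,0],-1]]'
python3 - <<'E'
from h import *
togo([474.5,4,205])
s=r.grab_frame('side')[:,:,::-1];t=r.grab_frame('top')[:,:,::-1]
cv2.imwrite('pics/s1.png',s);cv2.imwrite('pics/t1.png',t)
a=cv2.resize(s[150:250,225:325],None,fx=4,fy=6,interpolation=cv2.INTER_CUBIC)
b=cv2.resize(t[170:270,230:330],None,fx=4,fy=6,interpolation=cv2.INTER_CUBIC)
cv2.imwrite('pics/c3.png',np.hstack([a,b]))
E
```

```text
clock: 6.7
eef_pos: [473.9, 4.5, 214.7]
tcp_rot: [-3.14, -0.001, 2.121]
contact_force: [0.2, -0.0, -0.6]
opening: 0.153
grasp_force: 39.0
clock: 7.1
eef_pos: [474.6, 3.3, 205.4]
tcp_rot: [-3.141, -0.0, 2.118]
contact_force: [0.3, -0.2, 0.7]
opening: 0.151
grasp_force: 39.0
t 7.1 pos [474.6   3.3 205.4] rot [-3.1413e+00 -1.0000e-04  2.1177e+00] op 0.151 gf 39.0 F [ 0.3 -0.2  0.7]
turn [-0.0003 -0.0001 -0.0013] shift m (in goal axes) [0.0006 0.0003 0.0004]
```

View pics/c3.png

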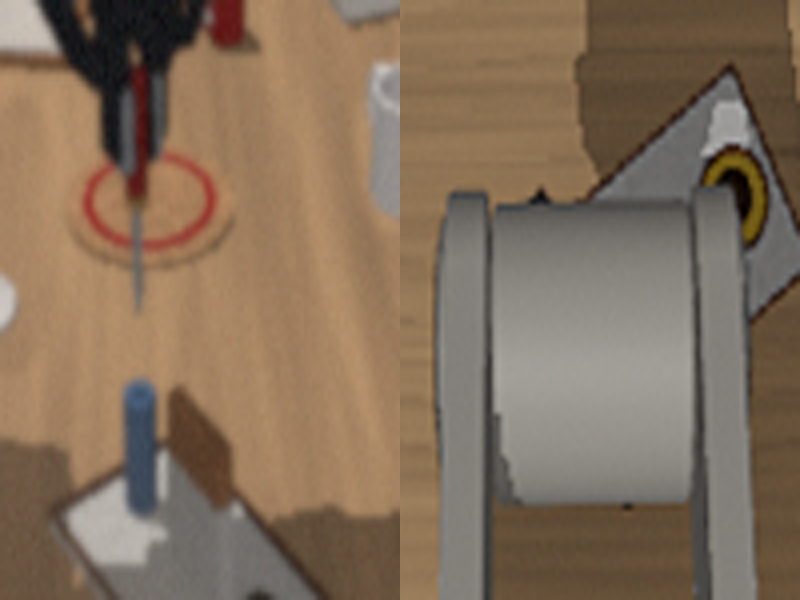

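Side crop: the needle tip is at about (138,312), the shoulder at (137,203) and the tube mouth at (140,389). The needle hangs straight above the tube. Next I compare the offset numerically.

Run:
```python
from h import *
S=lambda u,v:np.array([225+(u+.5)/4-.5,150+(v+.5)/6-.5])
c=r.sense();print(c['eef_pos'].round(1));z=c['eef_pos'][2]-96
for nm,Z,uv in(('tip',z,S(138,313)),('shoulder',z+52,S(137,203)),('mouth',68,S(140,389))):
    p=proj('side',[474.5,4,Z])[0];px=proj('side',[484.5,4,Z])[0]-p;py=proj('side',[474.5,14,Z])[0]-p
    print(nm,uv.round(2),p.round(2),(uv-p).round(2),px.round(2),py.round(2))
im=cv2.imread('pics/s1.png').astype(int)
# subpixel column centroids
d=im[:,:,2]-im[:,:,0]
for v in range(214,233,3):
    w=np.clip((im[v,:,0]-im[v,:,2])[245:275],0,None).astype(float);print('tube',v,(w@np.arange(245,275)/w.sum()).round(2))
for v in range(186,202,3):
    row=im[v,250:270];b=np.clip(row[:,0]-np.median(row[:,0])+0,-99,99);sat=(row[:,2]-row[:,0]);w=np.clip(np.median(sat)-sat-15,0,None).astype(float);print('rod',v,(w@np.arange(250,270)/max(w.sum(),1)).round(2))
```

```text
[474.7   3.6 205.7]
tip [259.12 201.75] [259.44 201.74] [-0.32  0.01] [ 3.96 -0.17] [-0.18 -2.04]
shoulder [258.88 183.42] [258.97 183.58] [-0.1  -0.16] [ 4.08 -0.16] [-0.18 -1.93]
mouth [259.62 214.42] [259.8  215.57] [-0.18 -1.15] [ 3.88 -0.17] [-0.18 -2.11]
tube 214 259.51
tube 217 259.5
tube 220 259.57
tube 223 259.79
tube 226 259.87
tube 229 259.71
tube 232 259.85
rod 186 258.73
rod 189 258.78
rod 192 258.87
rod 195 259.02
rod 198 259.14
rod 201 259.2
```

Run:
```python
from h import *
t=cv2.imread('pics/top0.png').astype(float);s=cv2.imread('pics/side0.png').astype(float)
def cen(im,f,x0,x1,y0,y1):
    w=np.clip(f(im[y0:y1,x0:x1]),0,None);yy,xx=np.mgrid[y0:y1,x0:x1];print('sum',w.sum().round());return np.array([(w*xx).sum(),(w*yy).sum()])/w.sum()
b=lambda i:i[:,:,0]-i[:,:,2]-15
red=lambda i:np.where(i[:,:,1]<60,i[:,:,2]-i[:,:,1]-60,0)
c=cen(t,b,266,284,216,236);print('tube px',c,solve(pt,[('top',66,c)],[470,0])[0])
n=cen(t,red,380,405,215,240);print('needle head px',n,solve(pt,[('top',122,n)],[470,-300])[0])
np.set_printoptions(linewidth=200)
print(b(t)[222:234,268:282].astype(int))
```

```text
sum 1915.0
tube px [273.86788512 227.02663185] [474.26976503   3.88084575]
sum 601.0
needle head px [396.42429285 227.8985025 ] [ 468.6430054  -310.28301313]
[[-18 -18 -18 -19 -20 -20 -20 -20 -19 -18 -19 -17 -19 -18]
 [-18 -18 -20 -19 -16 -11  -4 -13 -20 -20 -19 -16 -18 -17]
 [-18 -19 -21  -9  37  55  57  57  17 -16 -21 -18 -17 -19]
 [-17 -20 -13  32  56  53  53  56  55  25 -17 -20 -18 -19]
 [-19 -22  -4  59  46  26  11  36  57  38  -9 -20 -19 -17]
 [-19 -20   7  59  38  21  26  24  45  55 -11 -22 -17 -17]
 [-18 -23  -3  55  43  25  22  29  48  43 -10 -20 -18 -18]
 [-19 -21 -10  37  55  39  34  48  54  20 -16 -20 -18 -19]
 [-19 -20 -22   4  48  56  53  51  22 -16 -22 -18 -17 -19]
 [-19 -17 -19 -22 -15  10  14   4 -16 -22 -19 -18 -17 -18]
 [-18 -18 -18 -19 -21 -22 -23 -23 -21 -19 -19 -17 -18 -19]
 [-16 -18 -18 -18 -19 -19 -18 -18 -18 -19 -18 -17 -18 -17]]
```

```bash
python3 -m jog '[[[0,0,0],[0.0007,0.0004,0.01],-1],[[0,0,0],[0,0,0.015],-1],[[0,0,0],[0,0,0.01],-1],[[0,0,0],[0,0,0.005],-1],[[0,0,0],[0,0,0.005],-1],[[0,0,0],[0,0,0.005],-1],[[0,0,0],[0,0,0.005],-1],[[0,0,0],[0,0,0],-1],[[0,0,0],[0,0,0],-1]]'
python3 -c "
from h import *
togo([474.3,4.5,112])"
```

```text
clock: 8.1
eef_pos: [474.6, 4.8, 150.6]
tcp_rot: [3.142, -0.0, 2.119]
contact_force: [0.6, 0.6, -0.4]
opening: 0.15
grasp_force: 38.9
t 8.1 pos [474.6   4.8 150.6] rot [ 3.1416e+00 -1.0000e-04  2.1188e+00] op 0.15 gf 38.9 F [ 0.6  0.6 -0.4]
turn [ 0.     -0.0001 -0.0002] shift m (in goal axes) [-0.0001 -0.0004  0.0386]
```

Tip is about 13 mm below the rim height with no contact force, so it is in the bore. Continuing down.

```bash
python3 -m jog '[[[0,0,0],[0,0,0.005],-1],[[0,0,0],[0,0,0.005],-1],[[0,0,0],[0,0,0.005],-1],[[0,0,0],[0,0,0.005],-1],[[0,0,0],[0,0,0.005],-1],[[0,0,0],[0,0,0.005],-1],[[0,0,0],[0,0,0.004],-1],[[0,0,0],[0,0,0.001],-1],[[0,0,0],[0,0,0],-1],[[0,0,0],[0,0,0],-1]]'
python3 -c "
from h import *
togo([474.3,4.5,112])"
```

```text
clock: 9.1
eef_pos: [474.5, 4.7, 115.6]
tcp_rot: [-3.141, -0.0, 2.119]
contact_force: [0.0, 2.3, -0.7]
opening: 0.152
grasp_force: 39.0
t 9.1 pos [474.5   4.7 115.6] rot [-3.1413 -0.      2.1189] op 0.152 gf 39.0 F [ 0.   2.3 -0.7]
turn [-0.0003 -0.     -0.0001] shift m (in goal axes) [-0.0001 -0.0002  0.0036]
```

```bash
python3 -m jog '[[[0,0,0],[0,0,0.001],-1],[[0,0,0],[0,0,0.001],-1],[[0,0,0],[0,0,0.001],-1],[[0,0,0],[0,0,0],-1],[[0,0,0],[0,0,0],-1]]'
python3 -m jog '[[[0,0,0],[0,0,0.001],-1],[[0,0,0],[0,0,0],-1],[[0,0,0],[0,0,0],-1]]'
```

```text
clock: 9.6
eef_pos: [474.5, 4.7, 112.5]
tcp_rot: [-3.141, -0.0, 2.119]
contact_force: [0.3, 0.5, -0.4]
opening: 0.153
grasp_force: 39.0
clock: 9.9
eef_pos: [474.7, 4.8, 111.9]
tcp_rot: [3.141, 0.0, 2.119]
contact_force: [-1.7, 0.7, 6.0]
opening: 0.149
grasp_force: 39.6
```

Force of 6 N at the expected height means the shoulder is on the rim. Releasing.

```bash
python3 -m jog '[[[0,0,0],[0,0,0.0005],-1],[[0,0,0],[0,0,0],-1],[[0,0,0],[0,0,0],-0.2],[[0,0,0],[0,0,0],0],[[0,0,0],[0,0,0],0],[[0,0,0],[0,0,0],0],[[0,0,0],[0,0,0],0],[[0,0,0],[0,0,0],0],[[0,0,0],[0,0,0],0]]'
python3 -m jog '[[[0,0,0],[0,0,-0.02],0],[[0,0,0],[0,0,-0.03],0],[[0,0,0],[0,0,-0.03],0],[[0,0,0],[0,0,-0.02],0],[[0,0,0],[0,0,0],0],[[0,0,0],[0,0,0],0]]'
python3 - <<'E'
from h import *
togo([509,-52.8,200])
s=r.grab_frame('side')[:,:,::-1];t=r.grab_frame('top')[:,:,::-1]
cv2.imwrite('pics/s2.png',s);cv2.imwrite('pics/t2.png',t)
a=cv2.resize(s[180:280,225:325],None,fx=6,fy=6,interpolation=cv2.INTER_CUBIC)
cv2.imwrite('pics/c4.png',a)
E
```

```text
clock: 10.8
eef_pos: [474.6, 4.7, 111.0]
tcp_rot: [-3.142, -0.0, 2.119]
contact_force: [0.4, 0.1, -0.9]
opening: 0.499
grasp_force: 0.0
clock: 11.4
eef_pos: [474.6, 4.8, 211.0]
tcp_rot: [3.141, 0.0, 2.119]
contact_force: [0.2, 0.5, -0.9]
opening: 0.498
grasp_force: 0.0
t 11.4 pos [474.6   4.8 211. ] rot [3.1410e+00 4.0000e-04 2.1188e+00] op 0.498 gf 0.0 F [ 0.2  0.5 -0.9]
turn [ 0.0006  0.0004 -0.0002] shift m (in goal axes) [-0.0671 -0.0006  0.011 ]
```

View pics/c4.png

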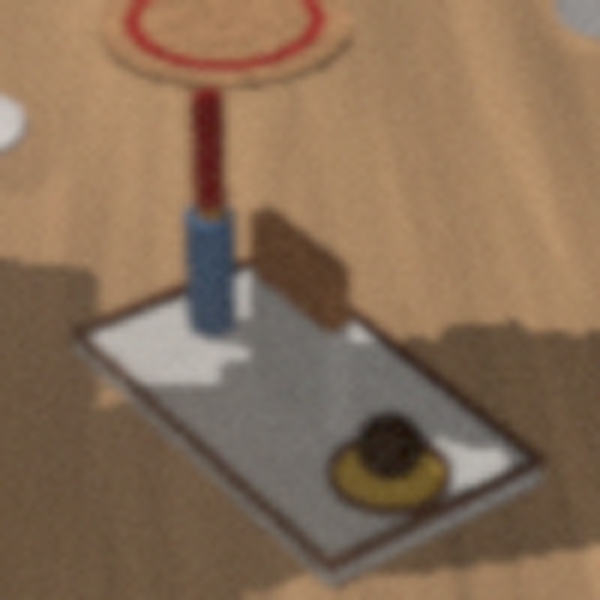

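The needle is home: the red handle is straight on the tube rim at crop (210,212), the ball is in its pocket at (390,445), and the tray has not moved. Now to the handle.

```bash
python3 -m jog '[[[0,0,0],[-0.02,0,0],0],[[0,0,0],[-0.02,-0.0005,0],0],[[0,0,0],[-0.02,0,0],0],[[0,0,0],[-0.0067,0,0],0],[[0,0,0],[0,0,0.02],0],[[0,0,0],[0,0,0.02],0],[[0,0,0],[0,0,0.02],0],[[0,0,0],[0,0,0],0],[[0,0,0],[0,0,0],0]]'
python3 - <<'E'
from h import *
togo([508.9,-52.5,77])
E
```

```text
clock: 12.4
eef_pos: [508.3, -52.1, 150.7]
tcp_rot: [-3.14, -0.001, 2.119]
contact_force: [0.2, -0.2, -0.1]
opening: 0.503
grasp_force: 0.0
t 12.4 pos [508.3 -52.1 150.7] rot [-3.1401e+00 -1.2000e-03  2.1189e+00] op 0.503 gf 0.0 F [ 0.2 -0.2 -0.1]
turn [-0.0015 -0.0012 -0.0001] shift m (in goal axes) [-0.0007  0.0003  0.0737]
```

```bash
python3 -m jog '[[[0,0,0],[-0.0005,0.0003,0.015],0],[[0,0,0],[0,0,0.015],0],[[0,0,0],[0,0,0.015],0],[[0,0,0],[0,0,0.015],0],[[0,0,0],[0,0,0.0135],0],[[0,0,0],[0,0,0],0],[[0,0,0],[0,0,0],-0.4],[[0,0,0],[0,0,0],-0.55],[[0,0,0],[0,0,0],-0.55],[[0,0,0],[0,0,0],-0.55]]' 20
python3 - <<'E'
from h import *
togo([508.9,-52.5,77])
E
python3 -m jog '[[[0,0,0],[0,0,0],-0.6],[[0,0,0],[0,0,0],-0.64],[[0,0,0],[0,0,0],-0.67],[[0,0,0],[0,0,0],-0.7],[[0,0,0],[0,0,0],-0.73],[[0,0,0],[0,0,0],-0.76],[[0,0,0],[0,0,0],-0.8],[[0,0,0],[0,0,0],-0.85],[[0,0,0],[0,0,0],-1],[[0,0,0],[0,0,0],-1],[[0,0,0],[0,0,0],-1]]' 20
python3 -m jog '[[[0,0,0],[0,0,0],-1],[[0,0,0],[0,0,0],-1],[[0,0,0],[0,0,0],-1]]' 60
python3 -m jog '[[[0,0,0],[0,0,0],-1],[[0,0,0],[0,0,0],-1],[[0,0,0],[0,0,0],-1]]' 100
python3 -c "
from h import *
togo([508.9,-52.5,187])"
```

```text
clock: 13.4
eef_pos: [509.7, -52.7, 78.1]
tcp_rot: [3.141, 0.001, 2.119]
contact_force: [-0.7, -0.0, -0.7]
opening: 0.223
grasp_force: 0.0
t 13.4 pos [509.7 -52.7  78.1] rot [3.1409e+00 6.0000e-04 2.1188e+00] op 0.223 gf 0.0 F [-0.7 -0.  -0.7]
turn [ 0.0007  0.0006 -0.0002] shift m (in goal axes) [ 0.0006 -0.0006  0.0011]
clock: 14.5
eef_pos: [509.4, -52.7, 77.6]
tcp_rot: [3.142, 0.0, 2.119]
contact_force: [0.1, -0.4, 2.3]
opening: 0.137
grasp_force: 20.5
clock: 14.8
eef_pos: [509.5, -52.7, 77.7]
tcp_rot: [3.141, 0.0, 2.119]
contact_force: [-0.4, 0.9, 4.3]
opening: 0.136
grasp_force: 59.1
clock: 15.1
eef_pos: [509.6, -52.7, 77.8]
tcp_rot: [3.141, 0.0, 2.119]
contact_force: [-0.0, 0.0, 5.1]
opening: 0.127
grasp_force: 97.6
t 15.1 pos [509.6 -52.7  77.8] rot [3.1413e+00 2.0000e-04 2.1188e+00] op 0.127 gf 97.6 F [-0.   0.   5.1]
turn [ 0.0003  0.0002 -0.0002] shift m (in goal axes) [ 0.0005 -0.0005 -0.1092]
```

```bash
python3 -m jog '[[[0,0,0],[0,0,-0.002],-1],[[0,0,0],[0,0,-0.006],-1],[[0,0,0],[0,0,-0.012],-1],[[0,0,0],[0,0,-0.016],-1],[[0,0,0],[0,0,-0.018],-1],[[0,0,0],[0,0,-0.018],-1],[[0,0,0],[0,0,-0.016],-1],[[0,0,0],[0,0,-0.014],-1],[[0,0,0],[0,0,-0.01],-1],[[0,0,0],[0,0,-0.006],-1],[[0,0,0],[0,0,-0.003],-1],[[0,0,0],[0,0,-0.001],-1]]'
python3 - <<'E'
from h import *
togo([494.8,291.8,199])
s=r.grab_frame('side')[:,:,::-1]
cv2.imwrite('pics/s3.png',s[100:300,200:400]);cv2.imwrite('pics/c5.png',cv2.resize(s[130:280,200:400],(800,600),interpolation=cv2.INTER_CUBIC))
E
```

```text
clock: 16.3
eef_pos: [509.2, -52.7, 199.6]
tcp_rot: [-3.141, -0.0, 2.119]
contact_force: [-0.3, 0.9, -3.1]
opening: 0.128
grasp_force: 97.4
t 16.3 pos [509.2 -52.7 199.6] rot [-3.1414e+00 -1.0000e-04  2.1188e+00] op 0.128 gf 97.4 F [-0.3  0.9 -3.1]
turn [-0.0002 -0.0001 -0.0002] shift m (in goal axes) [0.3015 0.1672 0.0006]
```

View pics/c5.png

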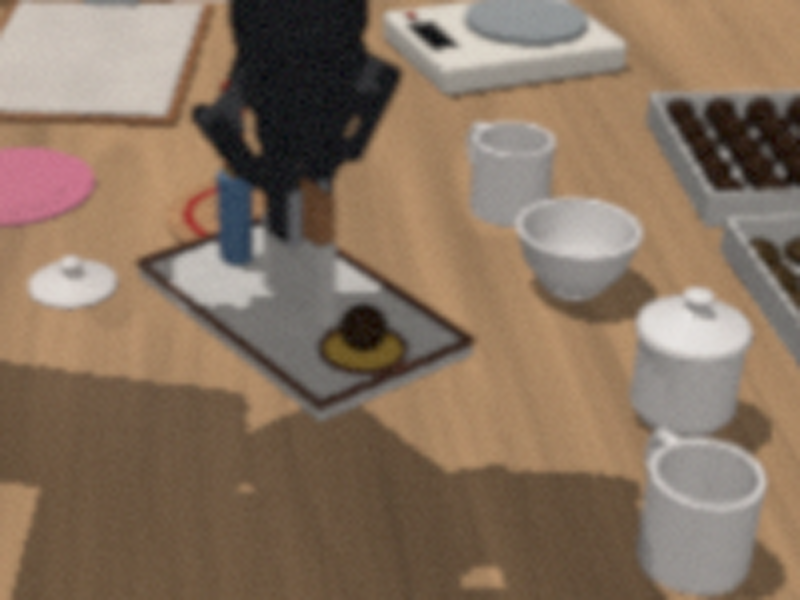

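Tray is level, with the ball in its pocket at (365,328). Carrying it to the mat with gentle ramps.

```bash
python3 -m jog '[[[0,0,0],[0.001,0.0006,0],-1],[[0,0,0],[0.003,0.0017,0],-1],[[0,0,0],[0.005,0.0028,0],-1],[[0,0,0],[0.008,0.0044,0],-1],[[0,0,0],[0.011,0.0061,0],-1],[[0,0,0],[0.014,0.0078,0],-1],[[0,0,0],[0.017,0.0094,0],-1],[[0,0,0],[0.019,0.0105,0],-1],[[0,0,0],[0.02,0.0111,0],-1],[[0,0,0],[0.02,0.0111,0],-1],[[0,0,0],[0.02,0.0111,0],-1],[[0,0,0],[0.02,0.0111,0],-1]]'
python3 -m jog '[[[0,0,0],[0.02,0.0111,0],-1],[[0,0,0],[0.02,0.0111,0],-1],[[0,0,0],[0.02,0.0111,0],-1],[[0,0,0],[0.019,0.0105,0],-1],[[0,0,0],[0.017,0.0094,0],-1],[[0,0,0],[0.014,0.0078,0],-1],[[0,0,0],[0.011,0.0061,0],-1],[[0,0,0],[0.0085,0.0047,0],-1],[[0,0,0],[0.006,0.0033,0],-1],[[0,0,0],[0.004,0.0022,0],-1],[[0,0,0],[0.003,0.0017,0],-1],[[0,0,0],[0.001,0.0006,0],-1]]'
python3 -m jog '[[[0,0,0],[0,0,0],-1],[[0,0,0],[0,0,0],-1],[[0,0,0],[0,0,0],-1],[[0,0,0],[0,0,0],-1],[[0,0,0],[0,0,0],-1],[[0,0,0],[0,0,0],-1],[[0,0,0],[0,0,0],-1],[[0,0,0],[0,0,0],-1]]'
python3 - <<'E'
from h import *
togo([494.8,291.8,199])
s=r.grab_frame('side')[:,:,::-1];t=r.grab_frame('top')[:,:,::-1]
a=cv2.resize(s[100:240,190:330],(400,600),interpolation=cv2.INTER_CUBIC);b=cv2.resize(t[150:290,100:240],(400,600),interpolation=cv2.INTER_CUBIC)
cv2.imwrite('pics/c6.png',np.hstack([a,b]))
E
```

```text
clock: 17.55
eef_pos: [501.5, 129.8, 199.6]
tcp_rot: [3.141, -0.0, 2.119]
contact_force: [-0.1, 0.5, -2.8]
opening: 0.13
grasp_force: 97.4
clock: 18.75
eef_pos: [495.2, 291.8, 199.6]
tcp_rot: [-3.142, 0.0, 2.119]
contact_force: [-0.4, -0.1, -4.6]
opening: 0.13
grasp_force: 97.4
clock: 19.55
eef_pos: [495.1, 291.8, 199.6]
tcp_rot: [3.142, -0.0, 2.119]
contact_force: [-0.9, 0.5, -3.2]
opening: 0.13
grasp_force: 97.4
t 19.55 pos [495.1 291.8 199.6] rot [ 3.1416 -0.      2.1188] op 0.13 gf 97.4 F [-0.9  0.5 -3.2]
turn [ 0.     -0.     -0.0002] shift m (in goal axes) [ 0.0001 -0.0003  0.0006]
```

View pics/c6.png

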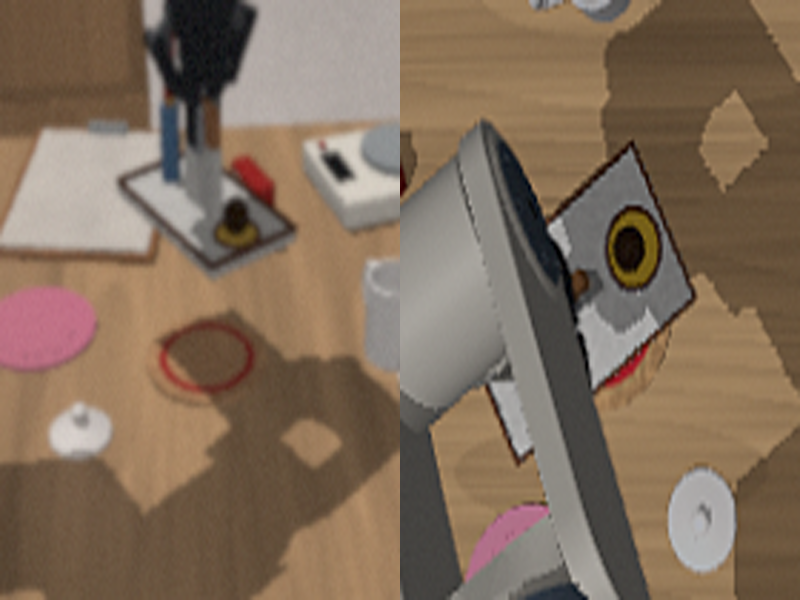

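The tray is held level over the cork mat. The ball is in its pocket at (238,213) in the side view and (630,248) in the top view, and the needle's red handle shows on the tube at (170,97). Handing in.

```bash
python3 -c "
from rig import r
print(r.sign_off())"
```

```text
the job is handed in; nothing more can be done
None
```

I handed the job in at about 20 s: the needle is seated in the blue tube and the gripper is holding the tray level and still over the cork mat, about 12 cm up, with the tea ball in its pocket; no verdict came back.

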